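# Lay the soldering board down into its bench stop

### The job

The white soldering board has been left standing on its long edge. Push it over away from the robot with the fingertips, so that the face now turned to the robot comes to lie on top, then push it along the worktop until it sits snugly in the inside corner of the L-shaped aluminium bench stop, flat on the worktop and against both bars. Only push: do not pick the board up, and leave the things around it where they are.

Things in the scene. Friction and masses are not known exactly. Their poses are not given: they have to be found in the camera images.
- board_mid (a point): centre of the loose white soldering board, 105 x 135 x 30 mm, 0.17-0.27 kg. Starts standing on a 135 x 30 mm edge, 105 mm tall, upright within 2 degrees, centre 53 mm up. Own x along the 105 mm side (up at the start), y along 135, z through the 30 mm thickness (towards the robot at the start, up once laid down). Pushed high on the near face it tips about its far lower edge and falls once leant about 16 degrees.
- bench_stop: fixed L of two aluminium bars 20 mm wide, 14 mm high. Origin: inside corner, on the worktop. x away from the robot, y left (turned up to 15 degrees). Inner face of the back bar: plane x = 0, y from -20 to 160 mm; of the side bar: plane y = 0, x from -111 to 0 mm. The board goes in the quarter x < 0, y > 0; it starts there, turned up to 15 degrees, centre 160-190 mm before and 92-150 mm left of the corner.
- stop_seat (a point): where the board's centre lies when it is seated against both bars, 15 mm above the worktop: x = -52.5, y = +67.5 mm from the stop's origin, axes as the stop's; the board's x then runs along the stop's x and its 135 mm side along the back bar
- pots: bystander: upright stack of small clear and green pots, 34 mm across, 81 mm tall, behind the back bar; loose, origin at the middle of its underside
- jar: bystander: glass jar with a white lid, 50 mm across, 40 mm tall, right of the side bar; loose, origin at the middle of its underside
- beech: bystander: beech sanding block 40 x 62 x 22 mm, right of the near end of the side bar; loose, origin at the middle of its underside
- white_box: bystander: small open white box 38 x 38 x 28 mm, left of the back bar; loose, origin at the middle of its underside
There are look-alikes about, which are no part of the job. There is more than one size of the part that bears board_mid; the job needs the larger.

How it is judged:
By the outcome, as a careful person would: the job done as asked, in the order asked, and still so for the second after the job is handed in, with the robot touching nothing.
It also fails if it takes over 58 s, if anything falls off the work surface, if the arm or the gripper's body presses on something with over 40 N, if the wrist force passes 120 N, or if a joint passes its speed limit or range.

### The arm

A 6-joint arm with a two-finger parallel gripper is mounted at the origin on a cart in front of the work surface, level with it; the furniture and walls round the work are solid. World frame = base frame: x ahead of the robot, y to its left, z up, the work surface at z = 0. Lengths are in m, angles in rad, forces in N, time in s.
With the tool pointing down it reaches from about 0.375 to 0.9 m from the base axis. Payload 3.1 kg.
Tool frame: the origin (TCP) lies on the centre line of the jaws, within the pads' length; the fingertips stand 25 mm ahead of it and the grasp point (between the pads) lies 6 mm ahead of it; z points along the fingers, y is the line along which they close (so a half turn about z gives the same grasp; the last joint's range is limited). The gripper opens to 87 mm and grips with 3 to 60 N. Pads are 19 mm wide; open, the fingers measure 117 mm over their backs; the gripper's body (75 mm by 190 mm) begins 51 mm behind the grasp point.
Start: joints at [0.962, 0.527, 1.433, -0, 1.181, -0.178], TCP at [0.261, 0.568, 0.248] pointing down, gripper open.
Joint ranges: [-3.08, 3.08], [-0.75, 2.2], [0.22, 2.44], [-1.43, 4.57], [0, 2.65], [-2.85, 2.85]. Speed limits (rad/s): [2.79, 2.79, 3.14, 3.14, 3.14, 3.14].

### API

Orientations are given as a unit quaternion [x, y, z, w].
In Python, from cell import env, grab_frame, calibration gives the robot as it stands.
- The arm moves only by the tool move_arm, never from a script. Its argument "moves" is a list of rows, each a list of 5 numbers: the shift along the tool's x, y, z in mm, then the turn about the tool's z in rad, then the finger opening in mm, from 0 to 87. A call has 1 to 8 rows; each row shifts and turns the commanded pose from where the row before left it, along the tool's axes as they then stand; what a row does not reach is not made up. A row lasts 1/10 s, in which the tool goes at most 50 mm and 8.59 degrees, less where a joint would pass 70% of its speed; a pose out of reach is approached as far as the arm can. A call is refused whole if a number of a shift passes 50 or a number of a turn 0.15, either way. A call with a gripper value outside its range is refused whole. The fingers move at their own pace and stop on an object; the grip force is fixed at half the most. Time passes only in rows, so rows that do not move let the fingers close. It gives the time, the measured TCP pose, the force, the opening and the grip force at its end, in the units of the state.
- env.observe(): the state, without advancing time (a new reading comes with each control period).
- grab_frame(name): name is "scene" or "top" or "wrist"; returns the picture (400x640x3 uint8, red, green, blue); there is no depth.
- calibration(name): a dict with "K" (3x3 intrinsics, pixels), "T" (4x4, takes a point from camera to world coordinates). Camera axes: x right, y up, looking along -z (the intrinsics and any distortion apply to the point x, -y, -z); pixel columns grow to the right and rows downward; lengths in m; the calibration is good to about 2 mm. The wrist camera is an equidistant fisheye: a pixel r from the principal point sees the ray r / f radians off the axis. A picture is of the moment at which its call begins: read the wrist's pose just before it. calibration takes no time and is no camera call; for the wrist camera it gives the pose at the moment of the call.
- env.close_job(): hands the job in; it is judged then, once.
The state is a dict: "clock": time; "qpos": joint angles; "joint_velocities": joint speeds; "joint_efforts": joint torques, N m; "ee_pos": TCP position; "tool_rot": TCP orientation; "contact_force": force on the tool from outside, world axes, zero at the start; "torque": the same for the moment, N m; "opening": finger opening in m; "gripper_force": force on a finger pad.
Only numpy, scipy, OpenCV 4.12 (cv2) and the standard library are available. Lean on these libraries where they do the work, as an engineer would, in place of code of your own. Each camera call takes 0.05 s, during which the arm holds its last target. There are 200 camera calls.

## Working session

There is one attempt and no reset: what is moved stays moved. The work goes in short steps, Python scripts to look and compute and a tool call to move; the robot and the scene stay as the last step left them, time stands still between calls to the robot, and variables do not carry over. Pictures are saved under pics/ and viewed, at most 10 in all, crops included, and the job is handed in when it is done.

Besides the shell and the picture viewer there is one more tool, called after ">>>" in YAML: its name, and indented under it one key for each argument. move_arm: Moves the arm, as the interface text tells. Its arguments: {"type":"object","properties":{"moves":{"type":"array"}},"required":["moves"]}

```bash
mkdir -p pics; ls; python3 - <<'E'
from cell import env, grab_frame, calibration
import cv2
for n in("scene","top"):
    cv2.imwrite(f"pics/{n}0.png",grab_frame(n)[:,:,::-1]); c=calibration(n); print(n,c)
s=env.observe(); print(s['clock'],s['ee_pos'],s['tool_rot'],s['opening'])
E
```

```text
pics
scene {'K': array([[430.70018823,   0.        , 310.6714181 ],
       [  0.        , 430.70018823, 197.98866412],
       [  0.        ,   0.        ,   1.        ]]), 'T': array([[ 0.76714773,  0.36521291, -0.52735556,  0.02007462],
       [-0.64132178,  0.41896494, -0.6427867 , -0.66273769],
       [-0.01381051,  0.83131697,  0.555627  ,  0.67411747],
       [ 0.        ,  0.        ,  0.        ,  1.        ]])}
top {'K': array([[389.43969763,   0.        , 322.42375155],
       [  0.        , 389.43969763, 199.19107902],
       [  0.        ,   0.        ,   1.        ]]), 'T': array([[-0.02801197,  0.99399258, -0.10580212,  0.48846825],
       [-0.99957809, -0.02704075,  0.01060332,  0.06193756],
       [ 0.00767865,  0.1060545 ,  0.99433067,  1.00543848],
       [ 0.        ,  0.        ,  0.        ,  1.        ]])}
0.1 [0.26063126 0.56739287 0.24669591] [ 2.13761568e-01  9.76885394e-01 -8.89394240e-04 -3.59002875e-04] 0.08688563343914729
```

View pics/scene0.png

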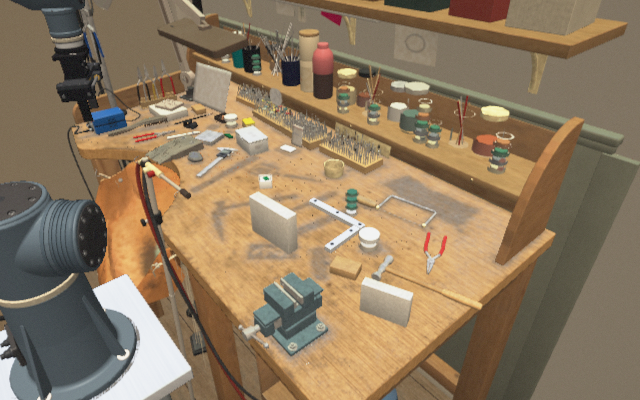

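View pics/top0.png

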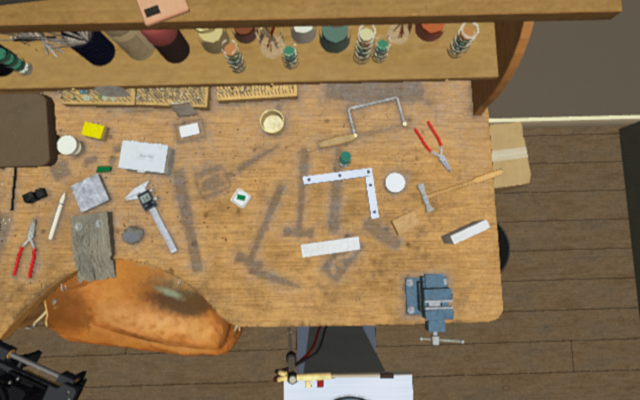

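Candidates for the board, as top-view pixels:
- White slab in front of the L stop at (330,246), scene (273,222).
- Similar slab at the right edge at (468,232), scene (386,300), which looks shorter.
- Flat white box at (145,156).
- Leaning white panel at scene (212,87).

The first fits the description: it is in the stop's quarter and is the longer one. I'll check it in a close crop.

```bash
python3 - <<'E'
import cv2
a=cv2.imread("pics/top0.png")[140:280,290:500]; cv2.imwrite("pics/topc.png",cv2.resize(a,None,fx=3.8,fy=3.8,interpolation=cv2.INTER_CUBIC))
a=cv2.imread("pics/scene0.png")[180:330,240:430]; cv2.imwrite("pics/scc.png",cv2.resize(a,None,fx=4,fy=4,interpolation=cv2.INTER_CUBIC))
E
```

```text
(no output)
```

View pics/topc.png

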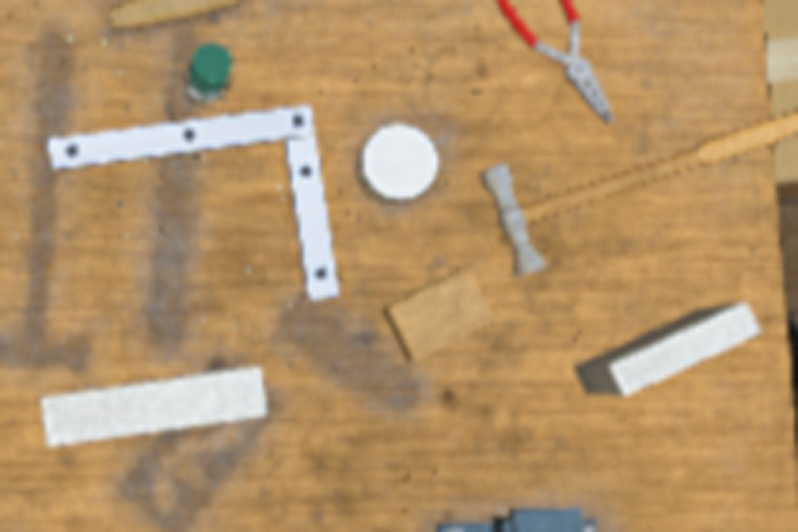

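View pics/scc.png

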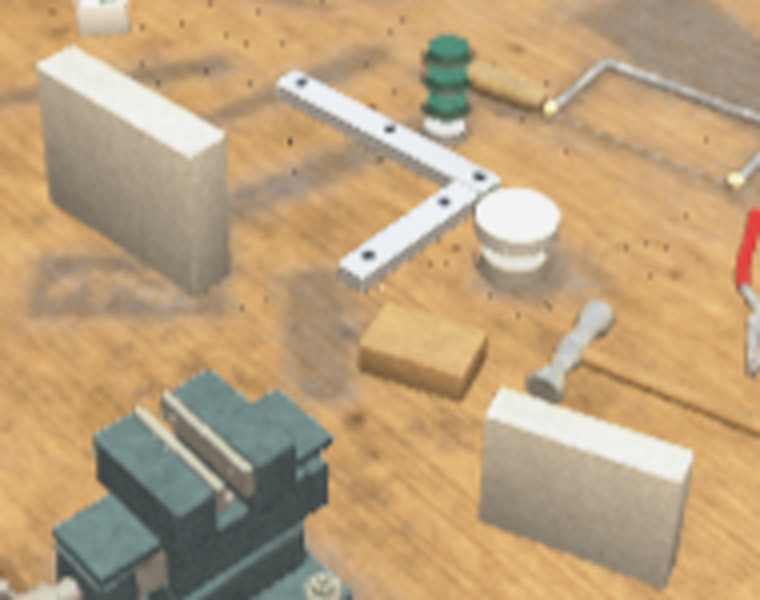

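The crops confirm it. The board's top face has crop corners (42,398), (262,367), (267,414), (47,445). The stop's inner edges run (54,169)→(289,140)→(311,300). The other slab is visibly smaller.

```bash
cat > h.py <<'E'
import numpy as np
from cell import env, grab_frame, calibration
def ray(c,u,v,z):
    K,T=c["K"],c["T"]; d=T[:3,:3]@np.array([(u-K[0,2])/K[0,0],-(v-K[1,2])/K[1,1],-1]); p=T[:3,3]
    return (p+d*(z-p[2])/d[2])[:2]
def ang(a,b): return np.degrees(np.arctan2(b[1]-a[1],b[0]-a[0]))
E
python3 - <<'E'
from h import *
np.set_printoptions(precision=4,suppress=True)
c=calibration("top")
f=lambda x,y,z:ray(c,(x+.5)/3.8-.5+290,(y+.5)/3.8-.5+140,z)
B=np.array([f(*p,.105) for p in((42,398),(262,367),(267,414),(47,445))])
print(B,B.mean(0)); print(np.linalg.norm(B-np.roll(B,-1,0),axis=1), ang(B[1],B[0]),ang(B[2],B[3]))
L=[f(*p,.014) for p in((54,169),(289,140),(311,300),(312,106),(338,293),(50,143))]
print(np.array(L),"back dir",ang(L[1],L[0])," outer",ang(L[3],L[5]),"side",ang(L[2],L[1]),ang(L[4],L[3]),np.linalg.norm(L[1]-L[0]),np.linalg.norm(L[1]-L[2]))
c2=calibration("scene")
g=lambda x,y,z:ray(c2,(x+.5)/4-.5+240,(y+.5)/4-.5+180,z)
print("scene: board top",[g(*p,.105) for p in((38,67),(72,46),(225,135),(190,157))],"corner",g(455,184,.014), g(342,264,.014))
print("pots",f(212,90,0.04),"jar",f(400,162,.04))
s=env.observe();print(s['ee_pos'],s['clock'])
E
```

```text
[[ 0.4814  0.1052]
 [ 0.4963 -0.0285]
 [ 0.4679 -0.0305]
 [ 0.4532  0.1028]] [0.4747 0.0372]
[0.1345 0.0284 0.1341 0.0283] 96.36871839171401 96.32834598128335
[[ 0.6342  0.098 ]
 [ 0.6498 -0.0618]
 [ 0.5409 -0.0722]
 [ 0.6728 -0.0784]
 [ 0.5451 -0.0906]
 [ 0.6521  0.1003]] back dir 95.56837394696578  outer 96.60590024451403 side 5.475957415193124 5.4505420605683135 0.1605667552584706 0.10943970950911996
scene: board top [array([0.4533, 0.0981]), array([0.4818, 0.104 ]), array([ 0.4949, -0.0304]), array([ 0.4673, -0.034 ])] corner [ 0.6474 -0.0654] [ 0.5423 -0.0771]
pots [ 0.6805 -0.0088] jar [ 0.6289 -0.1313]
[0.2606 0.5674 0.2467] 0.1
```

>>> move_arm:
  moves:
    - [0, 0, 0, -0.133, 87]
    - [0, 0, 0, -0.133, 87]
    - [0, 0, 0, -0.133, 87]
    - [0, 0, 0, -0.133, 87]
    - [0, 0, 0, 0, 87]

```text
clock: 0.6
ee_pos: [0.2608, 0.5676, 0.247]
tool_rot: [-0.05, 0.999, -0.0, -0.0]
contact_force: [-0.0, -0.4, 0.2]
opening: 0.0866
gripper_force: 0.0
```

```bash
cat >> h.py <<'E'
from scipy.spatial.transform import Rotation as R
C=np.array([.649,-.063]); YAW=np.radians(5.8)
def M(): return np.array([[np.cos(YAW),-np.sin(YAW)],[np.sin(YAW),np.cos(YAW)]])
def to_tool(sx,sy,z):
    "tool-frame shift (mm) to bring the TCP to stop coords sx,sy (m), height z"
    s=env.observe(); r=R.from_quat(s['tool_rot']); w=np.r_[C+M()@[sx,sy],z]-s['ee_pos']
    tx=r.as_matrix()[:2,0]
    print("clock",round(s['clock'],2),"stop xy",(M().T@(s['ee_pos'][:2]-C)).round(4),"z",s['ee_pos'][2].round(4),"xdir",np.degrees(np.arctan2(tx[1],tx[0])).round(2),"F",np.round(s['contact_force'],1),"shift",(r.inv().apply(w)*1000).round(1))
E
python3 -c "
from h import *
to_tool(-.225,.116,.247)
to_tool(-.225,.116,.115)"
```

```text
clock 0.6 stop xy [-0.3225  0.6666] z 0.247 xdir -174.22 F [-0.  -0.4  0.2] shift [-9.770e+01 -5.505e+02  5.000e-01]
clock 0.6 stop xy [-0.3225  0.6666] z 0.247 xdir -174.22 F [-0.  -0.4  0.2] shift [ -97.8 -550.4  132.5]
```

>>> move_arm:
  moves:
    - [-20, -40, 0, 0, 87]
    - [-20, -40, 0, 0, 87]
    - [-20, -40, 0, 0, 87]
    - [-20, -40, 0, 0, 87]
    - [-18, -40, 0, 0, 87]
    - [0, -45, 0, 0, 87]
    - [0, -45, 0, 0, 87]
    - [0, -45, 0, 0, 87]

```text
clock: 1.4
ee_pos: [0.3923, 0.2428, 0.2475]
tool_rot: [-0.049, 0.999, -0.0, 0.0]
contact_force: [0.7, -0.3, 0.4]
opening: 0.0869
gripper_force: 0.0
```

>>> move_arm:
  moves:
    - [0, -45, 0, 0, 87]
    - [0, -45, 0, 0, 87]
    - [0, -45, 0, 0, 87]
    - [0, -45, 0, 0, 87]
    - [0, -35, 0, 0, 87]
    - [0, 0, 0, 0, 87]
    - [0, 0, 0, 0, 87]

```text
clock: 2.1
ee_pos: [0.4139, 0.0302, 0.2475]
tool_rot: [-0.048, 0.999, 0.0, -0.0]
contact_force: [-0.1, -1.4, -0.0]
opening: 0.0868
gripper_force: 0.0
```

```bash
python3 -c "
from h import *
to_tool(-.225,.116,.115)"
```

```text
clock 2.1 stop xy [-0.2245  0.1165] z 0.2475 xdir -174.47 F [-0.1 -1.4 -0. ] shift [  0.4  -0.6 132.5]
```

>>> move_arm:
  moves:
    - [0, 0, 47, 0, 87]
    - [0, 0, 47, 0, 87]
    - [0, 0, 45, 0, 87]
    - [0, 0, 0, 0, 87]
    - [-12, 0, 0, 0, 87]
    - [-12, 0, 0, 0, 87]
    - [-6, 0, 0, 0, 87]
    - [0, 0, 0, 0, 87]

```text
clock: 2.9
ee_pos: [0.4472, 0.0335, 0.1111]
tool_rot: [-0.051, 0.999, -0.001, 0.004]
contact_force: [-0.7, -0.1, -0.7]
opening: 0.0873
gripper_force: 0.1
```

>>> move_arm:
  moves:
    - [-5, 0, 0, 0, 87]
    - [-5, 0, 0, 0, 87]
    - [-5, 0, 0, 0, 87]
    - [-5, 0, 0, 0, 87]
    - [-5, 0, 0, 0, 87]

```text
clock: 3.4
ee_pos: [0.4692, 0.0361, 0.1085]
tool_rot: [-0.05, 0.999, -0.0, 0.0]
contact_force: [0.5, -0.2, 0.1]
opening: 0.087
gripper_force: 0.0
```

```bash
python3 -c "
from h import *
import cv2
to_tool(-.225,.116,.107)
a=grab_frame('scene')[150:330,200:430,::-1]; cv2.imwrite('pics/s1.png',cv2.resize(a,None,fx=3,fy=3,interpolation=cv2.INTER_CUBIC))"
```

```text
clock 3.4 stop xy [-0.1688  0.1168] z 0.1085 xdir -174.22 F [ 0.5 -0.2  0.1] shift [56.2 -0.8  1.5]
```

View pics/s1.png

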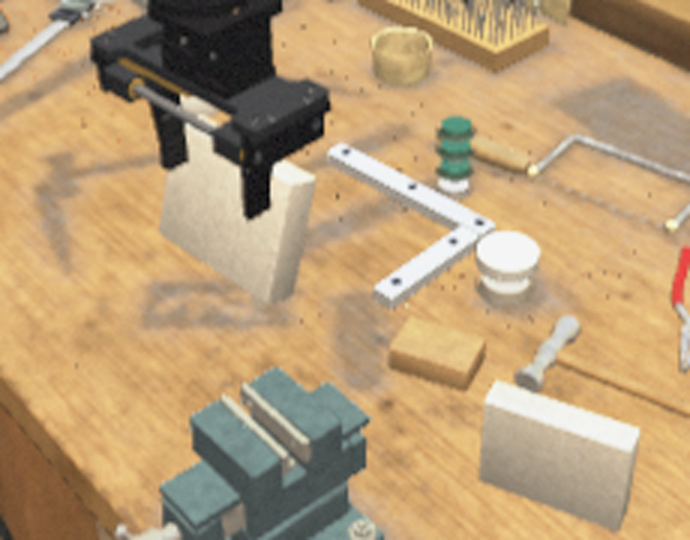

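The board is leaning away from the robot, with the fingertips high on the near face (about (260,200) and (170,150)). I'll keep pushing.

>>> move_arm:
  moves:
    - [-5, 0, 0, 0, 87]
    - [-6, 0, 0, 0, 87]
    - [-6, 0, 0, 0, 87]
    - [-6, 0, 0, 0, 87]
    - [0, 0, 0, 0, 87]
    - [0, 0, 0, 0, 87]
    - [0, 0, 0, 0, 87]

```text
clock: 4.15
ee_pos: [0.4912, 0.0386, 0.1085]
tool_rot: [-0.051, 0.999, 0.0, -0.0]
contact_force: [-0.2, -0.1, -0.2]
opening: 0.0869
gripper_force: 0.0
```

```bash
python3 -c "
from h import *
import cv2
to_tool(-.225,.116,.107)
a=grab_frame('scene')[150:330,200:430,::-1]; cv2.imwrite('pics/s2.png',cv2.resize(a,None,fx=3,fy=3,interpolation=cv2.INTER_CUBIC))"
```

```text
clock 4.15 stop xy [-0.1468  0.117 ] z 0.1085 xdir -174.2 F [-0.2 -0.1 -0.2] shift [78.2 -1.   1.5]
```

View pics/s2.png

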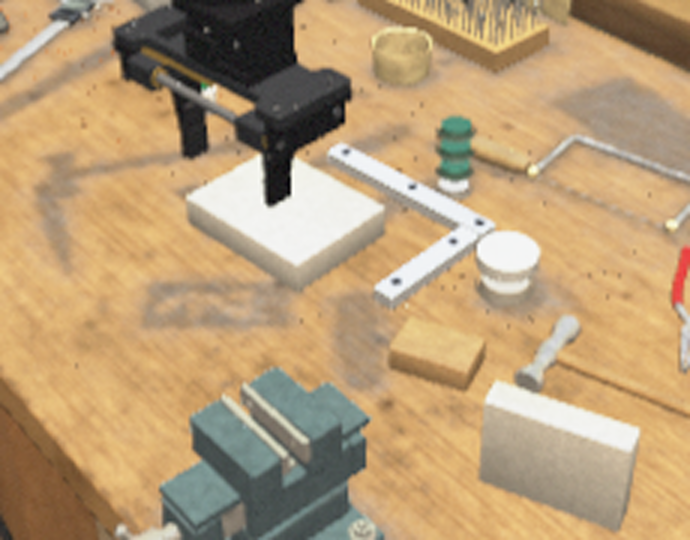

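The board lies flat with the former robot-side face on top. Its corners are at (188,203), (293,263) and (384,211), and nothing else has moved. Next I'll measure it and raise the tool.

```bash
python3 -c "
from h import *
c=calibration('scene')
P=[ray(c,(x+.5)/3-.5+200,(y+.5)/3-.5+150,.03) for x,y in((188,203),(293,263),(384,211))]
Q=[M().T@(p-C) for p in P]; print(Q, 'centre',(Q[0]+Q[2])/2, ang(Q[1],Q[0]),ang(Q[1],Q[2]))
ct=(Q[0]+Q[2])/2
to_tool(ct[0],.21,.1085); to_tool(ct[0],.21,.036)"
```

```text
[array([-0.14937102,  0.1742118 ]), array([-0.14447098,  0.05234255]), array([-0.04458136,  0.0463373 ])] centre [-0.09697619  0.11027455] 92.3024748069431 -3.44042130055168
clock 4.2 stop xy [-0.1467  0.117 ] z 0.1085 xdir -174.2 F [ 0.4 -0.8  0.1] shift [-49.8  93.   -0. ]
clock 4.2 stop xy [-0.1467  0.117 ] z 0.1085 xdir -174.2 F [ 0.4 -0.8  0.1] shift [-49.8  93.   72.5]
```

>>> move_arm:
  moves:
    - [0, 45, 0, 0, 0]
    - [0, 45, 0, 0, 0]
    - [-25, 20, 0, 0, 0]
    - [-25, 0, 0, 0, 0]
    - [0, 0, 36, 0, 0]
    - [0, 0, 36, 0, 0]
    - [0, 0, 0, 0, 0]
    - [0, 0, 0, 0, 0]

```text
clock: 5.0
ee_pos: [0.5294, 0.1529, 0.0363]
tool_rot: [-0.051, 0.999, -0.0, -0.001]
contact_force: [1.2, -0.4, 0.8]
opening: 0.0309
gripper_force: 0.0
```

>>> move_arm:
  moves:
    - [0, -8, 0, 0, 0]
    - [0, -8, 0, 0, 0]
    - [0, -8, 0, 0, 0]
    - [0, -8, 0, 0, 0]
    - [0, -8, 0, 0, 0]
    - [0, -6, 0, 0, 0]
    - [0, -6, 0, 0, 0]
    - [0, 0, 0, 0, 0]

```text
clock: 5.8
ee_pos: [0.5356, 0.1003, 0.0365]
tool_rot: [-0.05, 0.999, -0.0, -0.0]
contact_force: [-0.3, 0.1, 0.0]
opening: 0.0001
gripper_force: 0.0
```

```bash
python3 -c "
from h import *
import cv2
to_tool(-.097,.150,.036)
a=grab_frame('top')[140:280,290:500,::-1]; cv2.imwrite('pics/t3.png',cv2.resize(a,None,fx=3.8,fy=3.8,interpolation=cv2.INTER_CUBIC))"
```

```text
clock 5.8 stop xy [-0.0963  0.1739] z 0.0365 xdir -174.24 F [-0.3  0.1  0. ] shift [  0.7 -23.9   0.5]
```

View pics/t3.png

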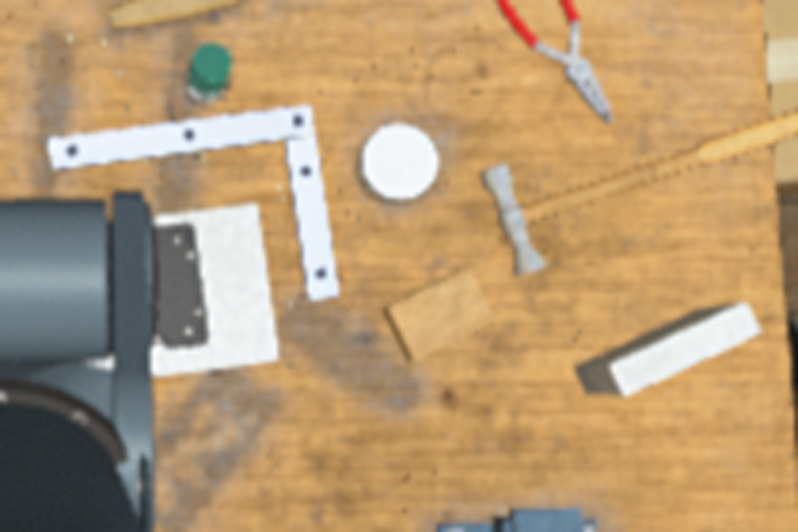

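The board has slid right and stayed square. Its right edge runs (258,203)–(278,360), still about 25 mm short of the side bar's inner face.

>>> move_arm:
  moves:
    - [0, -6, 0, 0, 0]
    - [0, -6, 0, 0, 0]
    - [0, -5, 0, 0, 0]
    - [0, -4, 0, 0, 0]
    - [0, 0, 0, 0, 0]

```text
clock: 6.35
ee_pos: [0.5378, 0.0796, 0.0365]
tool_rot: [-0.05, 0.999, -0.0, 0.0]
contact_force: [-0.0, 0.3, 1.1]
opening: 0.0002
gripper_force: 0.0
```

>>> move_arm:
  moves:
    - [0, 12, 0, 0, 0]
    - [0, 40, -10, 0, 0]
    - [0, 0, -45, 0, 0]
    - [0, 0, -25, 0, 0]
    - [45, 0, 0, 0, 87]
    - [45, 0, 0, 0, 87]
    - [0, -40, 0, 0, 87]
    - [0, -45, 0, 0, 87]

```text
clock: 7.15
ee_pos: [0.4493, 0.0399, 0.1169]
tool_rot: [-0.053, 0.999, 0.0, -0.001]
contact_force: [2.1, -0.8, -0.2]
opening: 0.0248
gripper_force: 0.0
```

```bash
python3 -c "
from h import *
to_tool(-.195,.070,.036)"
```

```text
clock 7.15 stop xy [-0.1883  0.1226] z 0.1169 xdir -173.9 F [ 2.1 -0.8 -0.2] shift [  6.9 -52.6  80.9]
```

>>> move_arm:
  moves:
    - [7, -45, 0, 0, 60]
    - [0, -8, 0, 0, 60]
    - [0, 0, 0, 0, 60]
    - [0, 0, 0, 0, 60]
    - [0, 0, 40, 0, 60]
    - [0, 0, 41, 0, 60]
    - [0, 0, 0, 0, 60]

```text
clock: 7.85
ee_pos: [0.4461, -0.0123, 0.0309]
tool_rot: [-0.052, 0.999, 0.002, -0.006]
contact_force: [-1.1, -0.1, -0.0]
opening: 0.0599
gripper_force: 0.0
```

>>> move_arm:
  moves:
    - [-12, 0, 0, 0, 60]
    - [-12, 0, 0, 0, 60]
    - [-8, 0, 0, 0, 60]
    - [-8, 0, 0, 0, 60]
    - [-8, 0, 0, 0, 60]
    - [-8, 0, 0, 0, 60]
    - [-8, 0, 0, 0, 60]
    - [-6, 0, 0, 0, 60]

```text
clock: 8.65
ee_pos: [0.5202, -0.008, 0.0357]
tool_rot: [-0.051, 0.999, -0.0, 0.0]
contact_force: [-1.6, -0.9, 1.2]
opening: 0.0601
gripper_force: 0.9
```

>>> move_arm:
  moves:
    - [-3, 0, 0, 0, 60]
    - [-3, 0, 0, 0, 60]
    - [-2, 0, 0, 0, 60]
    - [0, 0, 0, 0, 60]

```text
clock: 9.05
ee_pos: [0.5267, -0.0072, 0.0353]
tool_rot: [-0.051, 0.999, 0.0, -0.001]
contact_force: [-2.0, -2.0, 0.0]
opening: 0.0602
gripper_force: 1.4
```

```bash
python3 -c "
from h import *
to_tool(-.1145,.070,.036)"
```

```text
clock 9.05 stop xy [-0.116   0.0679] z 0.0353 xdir -174.18 F [-2. -2.  0.] shift [-1.5  2.1 -0.7]
```

>>> move_arm:
  moves:
    - [-1, 0, 0, 0, 60]
    - [-1, 0, 0, 0, 60]
    - [-1, 0, 0, 0, 60]
    - [0, 0, 0, 0, 60]
    - [0, 0, 0, 0, 60]

```text
clock: 9.55
ee_pos: [0.5269, -0.0069, 0.0351]
tool_rot: [-0.051, 0.999, 0.0, -0.004]
contact_force: [-7.7, -4.1, 3.1]
opening: 0.0601
gripper_force: 3.8
```

The pushing force rises and the tool has stopped, so the board is against the back bar. Next I'll back off and go round to the left edge.

>>> move_arm:
  moves:
    - [15, 0, 0, 0, 60]
    - [5, 0, -35, 0, 0]
    - [0, 0, -40, 0, 0]
    - [0, 45, 0, 0, 0]
    - [0, 45, 0, 0, 0]
    - [0, 35, 0, 0, 0]
    - [-40, 0, 0, 0, 0]
    - [-43, 0, 0, 0, 0]

```text
clock: 10.35
ee_pos: [0.5807, 0.1261, 0.1109]
tool_rot: [-0.052, 0.999, 0.0, 0.001]
contact_force: [0.5, -0.4, 0.3]
opening: 0.0124
gripper_force: 0.0
```

```bash
python3 -c "
from h import *
import cv2
to_tool(-.055,.180,.036)
a=grab_frame('scene')[170:290,260:420,::-1]; cv2.imwrite('pics/s4.png',cv2.resize(a,None,fx=4.8,fy=4.8,interpolation=cv2.INTER_CUBIC))"
```

```text
clock 10.35 stop xy [-0.0488  0.195 ] z 0.1109 xdir -174.06 F [ 0.5 -0.4  0.3] shift [  6.3 -15.   74.9]
```

View pics/s4.png

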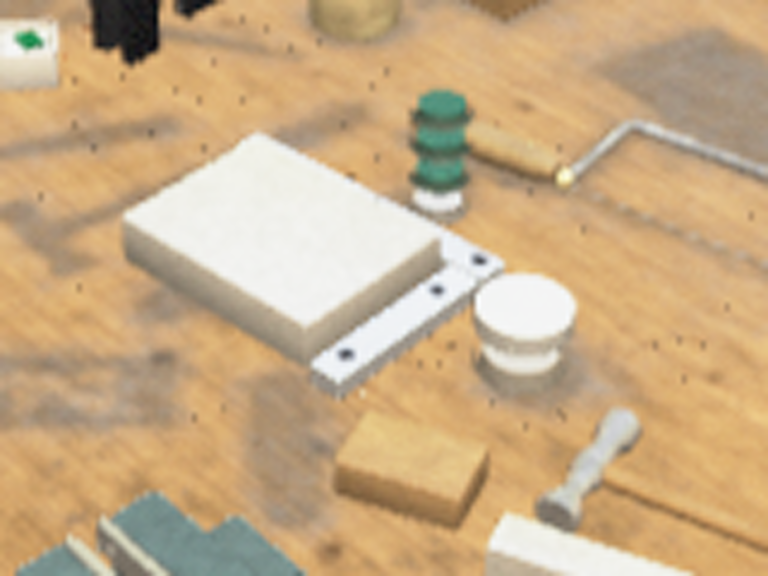

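The board lies in the corner, with top-face corners at (125,220), (258,135), (440,238) and (303,325). It is tight or nearly so on both bars, so I'll press from the left edge to finish.

>>> move_arm:
  moves:
    - [4, 0, 37, 0, 0]
    - [0, 0, 37, 0, 0]
    - [0, 0, 0, 0, 0]
    - [0, -15, 0, 0, 0]
    - [0, -15, 0, 0, 0]
    - [0, -8, 0, 0, 0]
    - [0, -3, 0, 0, 0]
    - [0, 0, 0, 0, 0]

```text
clock: 11.2
ee_pos: [0.5815, 0.0817, 0.0378]
tool_rot: [-0.05, 0.999, -0.0, 0.001]
contact_force: [-0.8, 0.2, -0.4]
opening: 0.0006
gripper_force: 0.0
```

>>> move_arm:
  moves:
    - [0, -1, 0, 0, 0]
    - [0, -1, 0, 0, 0]
    - [0, -1, 0, 0, 0]
    - [0, -1, 0, 0, 0]
    - [0, 0, 0, 0, 0]

```text
clock: 11.7
ee_pos: [0.581, 0.079, 0.0366]
tool_rot: [-0.051, 0.999, 0.0, -0.0]
contact_force: [0.3, 1.5, 0.7]
opening: 0.0002
gripper_force: 0.9
```

```bash
python3 -c "
from h import *
to_tool(-.0525,.150,.036)"
```

```text
clock 11.7 stop xy [-0.0533  0.1482] z 0.0366 xdir -174.19 F [0.3 1.5 0.7] shift [-0.8  1.8  0.6]
```

>>> move_arm:
  moves:
    - [0, -1, 0, 0, 0]
    - [0, -1, 0, 0, 0]
    - [0, -1, 0, 0, 0]
    - [0, 0, 0, 0, 0]

```text
clock: 12.1
ee_pos: [0.5806, 0.0769, 0.0365]
tool_rot: [-0.05, 0.999, 0.001, -0.001]
contact_force: [-1.0, 7.0, 2.0]
opening: 0.0004
gripper_force: 3.2
```

>>> move_arm:
  moves:
    - [0, -1, 0, 0, 0]
    - [0, -1, 0, 0, 0]
    - [0, 0, 0, 0, 0]

```text
clock: 12.4
ee_pos: [0.5806, 0.0768, 0.0366]
tool_rot: [-0.05, 0.999, 0.002, -0.001]
contact_force: [0.1, 13.2, 2.6]
opening: 0.0004
gripper_force: 6.5
```

The force rose to 13 N with no motion, so the board is on the side bar. I'll give the near edge one more square press.

>>> move_arm:
  moves:
    - [0, 20, 0, 0, 0]
    - [0, 5, -40, 0, 0]
    - [0, 0, -35, 0, 0]
    - [45, 0, 0, 0, 60]
    - [45, 0, 0, 0, 60]
    - [5, -45, 0, 0, 60]
    - [0, -45, 0, 0, 60]
    - [0, -12, 0, 0, 60]

```text
clock: 13.2
ee_pos: [0.496, -0.0163, 0.1119]
tool_rot: [-0.049, 0.999, -0.001, 0.001]
contact_force: [1.0, -0.1, 0.5]
opening: 0.0326
gripper_force: 0.0
```

>>> move_arm:
  moves:
    - [0, 0, 0, 0, 60]
    - [0, 0, 37, 0, 60]
    - [0, 0, 37, 0, 60]
    - [-10, 0, 0, 0, 60]
    - [-10, 0, 0, 0, 60]
    - [-8, 0, 0, 0, 60]
    - [-3, 0, 0, 0, 60]
    - [0, 0, 0, 0, 60]

```text
clock: 14.0
ee_pos: [0.5269, -0.0092, 0.039]
tool_rot: [-0.051, 0.999, -0.0, 0.002]
contact_force: [-0.3, -0.0, 0.5]
opening: 0.0598
gripper_force: 0.0
```

```bash
python3 -c "
from h import *
to_tool(-.1158,.070,.036)"
```

```text
clock 14.0 stop xy [-0.116   0.0659] z 0.039 xdir -174.17 F [-0.3 -0.   0.5] shift [-0.2  4.1  3. ]
```

>>> move_arm:
  moves:
    - [-1, 0, 0, 0, 60]
    - [-1, 0, 0, 0, 60]
    - [-1, 0, 0, 0, 60]
    - [-1, 0, 0, 0, 60]
    - [0, 0, 0, 0, 60]

```text
clock: 14.5
ee_pos: [0.5272, -0.0087, 0.0373]
tool_rot: [-0.051, 0.999, 0.0, -0.003]
contact_force: [-5.7, -1.6, 3.6]
opening: 0.0599
gripper_force: 2.7
```

>>> move_arm:
  moves:
    - [-1, 0, 0, 0, 60]
    - [-1, 0, 0, 0, 60]
    - [0, 0, 0, 0, 60]

```text
clock: 14.8
ee_pos: [0.5273, -0.0085, 0.0371]
tool_rot: [-0.051, 0.999, 0.001, -0.005]
contact_force: [-9.1, -4.2, 5.5]
opening: 0.0599
gripper_force: 4.2
```

Firm against the back bar. I'll retract and check.

>>> move_arm:
  moves:
    - [12, 0, 0, 0, 60]
    - [25, 0, -15, 0, 60]
    - [0, 0, -45, 0, 60]
    - [0, 0, -45, 0, 60]
    - [20, 45, 0, 0, 60]
    - [0, 45, 0, 0, 60]
    - [0, 45, 0, 0, 60]
    - [0, 45, 0, 0, 60]

```text
clock: 15.6
ee_pos: [0.4576, 0.1663, 0.143]
tool_rot: [-0.05, 0.999, 0.0, 0.002]
contact_force: [1.5, 0.5, -0.3]
opening: 0.0603
gripper_force: 0.0
```

```bash
python3 -c "
from h import *
import cv2
to_tool(-.1158,.070,.036)
f=lambda n,y,x:cv2.resize(grab_frame(n)[y:y+100,x:x+130,::-1],None,fx=6,fy=6,interpolation=cv2.INTER_CUBIC)[:,:780]
cv2.imwrite('pics/f5.png',cv2.resize(cv2.vconcat([cv2.resize(f('top',140,290),(780,600)),cv2.resize(f('scene',180,280),(780,600))]),(390,600))) if 0 else cv2.imwrite('pics/f5.png',cv2.hconcat([cv2.resize(f('top',145,290),(400,308)),cv2.resize(f('scene',180,270),(400,308))]))"
```

```text
clock 15.6 stop xy [-0.1673  0.2474] z 0.143 xdir -174.3 F [ 1.5  0.5 -0.3] shift [ -51.4 -177.4  107.1]
```

View pics/f5.png

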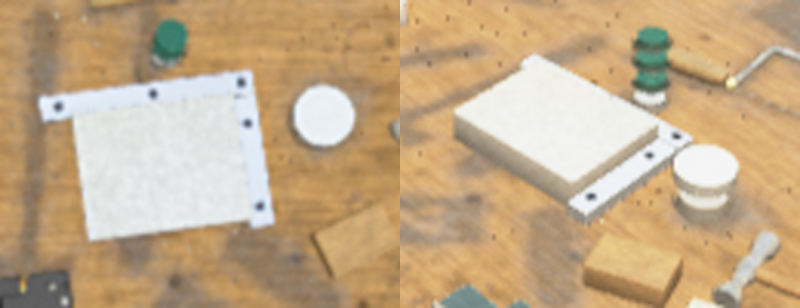

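The board is flat and tight against both bars: the top view shows its edges meeting the bars at (160,108) and (245,150). The pots, jar and beech block have not moved, and the gripper is clear.

```bash
python3 -c "
from cell import env
print(env.close_job())"
```

```text
the job is handed in; nothing more can be done
None
```

The board was tipped away from the robot and pushed into the corner of the bench stop. In the last pictures it lies flat against both bars, and the pots, jar and beech block are unmoved (the white box was not in that last view). The job was handed in at about 16 s.

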